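# Set the square on the crate lid for labelling

## Task

Get the plywood crate lid ready for its address label: first turn the label feed dial on the grey box fully anticlockwise to its stop, then lift the steel weight off the lid and stand it upright on the pan of the scale. Then lay the square so that the whole length of its steel stock sits flush along the lid's long edge on the robot's side, flat on the bench, with its blade across the top of the lid. Set both down gently, never dropping them; the label roll stays where it is on the lid, and leave everything else on the bench where it is too.

Things in the scene. Friction and masses are not known exactly. Their poses are not given: they have to be found in the camera images.
- lid: Fixed plywood board on the bench, 140 (x) x 260 (y) x 15 mm thick, turned up to 0.3 rad. Origin: centre of its underside; x points away from the robot, so the long robot-side edge is the upright face x = -70 mm. Low clamps (44 mm high) hold both short ends: they stand at |y| 133 to 167, |x| under 23 mm, and reach over the lid's ends to |y| = 114 mm.
- square: Loose L-shaped square, about 0.5 kg, flat on the bench. Origin: centre of the stock's underside. Stock: dark steel bar 24 (x) x 120 (y) x 20 mm high. Blade: aluminium strip along +x from the stock to x = 162 mm, 36 mm wide, centred at y = 42, 17.5 to 20.5 mm high (clears the lid by 2.5). Grip: black rib on the stock, 12 mm thick (x), y = -50 to 30, 20 to 46 mm high: pinch it across x.
- square_face_a (a point): Point on the stock's blade-side face (x = +12 mm), the face to be laid flush; at the blade end, 8 mm up (square frame: 12, 60, 8 mm). The square's centre of mass lies near x = 7, y = 3 mm.
- square_face_b (a point): Point on the same blade-side face, at the stock's other end (square frame: 12, -60, 8 mm).
- weight: Loose steel scale weight of about 0.5 kg, standing on the lid: cylinder 40 mm across and 46 mm high, a narrow neck, and a round grip knob 26 mm across from 58 to 72 mm height. Origin at the centre of its underside.
- scale: Fixed bench scale, 170 (x) x 160 (y) mm, dark display strip on its robot side; its square aluminium pan is flat, without rim. Origin at the centre of its underside, x away from the robot.
- pan (a point): Centre of the top face of the scale's pan, 61 mm above the bench; the pan measures 145 (scale x) x 150 (scale y) mm.
- feedbox: Fixed grey control box of the label feed, 120 x 120 x 70 mm high, with the dial in the middle of its top. Origin at the centre of its underside.
- dial (a joint): Angle of the feed dial (upright axis, black bar grip): 0 at its anticlockwise end stop (off), growing as the bar turns clockwise seen from above; starts at 0.6 to 1.7. At 0 the bar lies along the box's x axis. It turns with light friction and stays where it is left.
- dial_grip (a point): On the dial's axis at the height to grip it. It lies 107 mm above the bench; the bar is 61 mm long, 14 mm wide, and stands from 82 to 114 mm above the bench.
- labelroll: Bystander: loose white roll of labels lying flat on the lid, 70 mm across, 40 mm high. Origin at the centre of its underside. It stands on one half of the lid (y above 50 or below -50 mm), the weight on the other.
- carton: Bystander: closed cardboard box 100 x 75 x 55 mm. Origin under its centre.
- tape: Bystander: roll of brown tape lying flat, 80 mm across, 48 mm high. Origin under its centre.
- tapemeasure: Bystander: grey tape measure, 70 x 40 x 65 mm high, behind the lid. Origin under its centre.
- spray: Bystander: white bottle 64 mm across, 170 mm high, behind the lid. Origin under its centre.
- wrench: Bystander: steel wrench, 180 mm long, lying flat behind the control box.
- cup: Bystander: white plastic cup, 76 mm across, 95 mm high, at the left. Origin under its centre.
Not all that is in view belongs to the job. Leave any blue look-alike of the feedbox alone.

How it is judged:
By the outcome, as a careful person would: the job done as asked, in the order asked, and still so for the second after the job is handed in, with the robot touching nothing.
It also fails if it takes over 67 s, if anything falls off the work surface, if the arm or the gripper's body presses on something with over 40 N, if the wrist force passes 120 N, or if a joint passes its speed limit or range.

## Robot

A 6-joint arm with a two-finger parallel gripper is mounted at the origin on the work surface. World frame = base frame: x ahead of the robot, y to its left, z up, the work surface at z = 0. Lengths are in m, angles in degrees, forces in N, time in s.
With the tool pointing down it reaches from about 0.3 to 0.75 m from the base axis. Payload 8.5 kg.
Tool frame: the origin (TCP) lies on the centre line of the jaws, within the pads' length; the fingertips stand 11 mm ahead of it and the grasp point (between the pads) lies 8 mm behind it; x points along the fingers, y is the direction in which the jaws open and shut, and the axes are right-handed (so a half turn about x gives the same grasp; the last joint's range is limited). The gripper opens to 85 mm and grips with 20 to 120 N. Pads are 22 mm wide; open, the fingers measure 114 mm over their backs; the gripper's body (76 mm by 85 mm) begins 54 mm behind the grasp point. The pads swing forward as they close: fully open they stand 13 mm farther back than shut.
Start: joints at [60.602, 21.807, 74.336, -0, 83.858, -12.336], TCP at [0.161, 0.526, 0.242] pointing down, gripper open.
Joint ranges: [-178.18, 178.18], [-50.72, 133.34], [12.68, 142.11], [-81.47, 261.47], [9.98, 163.14], [-165.26, 165.26]. Speed limits (degrees/s): [136.94, 136.94, 180, 180, 180, 180].

## Interface

Orientations are given as a 3x3 rotation matrix whose columns are the frame's x, y, z axes.
In Python, from rig import env gives the robot as it stands.
- The arm moves only by the tool carry_out, never from a script. Its argument "motion" is a list that holds one entry, the list of rows, each a list of 7 numbers: the shift along the tool's x, y, z in cm, then the turn, a rotation vector about the tool's x, y, z in rad, then the finger opening in cm, from 0 to 8.54. A call has 1 to 5 rows; each row is the pose to reach, as a shift and turn from the pose commanded when the call began, along the tool's axes at that moment; what a row does not reach only later rows make up. A row lasts 1/12 s, in which the tool goes at most 41.7 mm and 7.16 degrees, less where a joint would pass 70% of its speed; a pose out of reach is approached as far as the arm can. A call with a gripper value outside its range is refused whole. The fingers move at their own pace and stop on an object; "grip_force" is the grip in N (left out, the last holds). Time passes only in rows, so rows that repeat a pose let the fingers close. It gives the time, the measured TCP pose, the force and the opening at its end, in the units of the state.
- env.observe(): the state, without advancing time (a new reading comes with each control period).
- env.get_image(name): name is "side" or "top" or "wrist"; returns a dict with "image" (384x512x3 uint8, red, green, blue), "fov_y" (degrees; the focal length in pixels is half the picture's height over the tangent of half this angle, whatever the lens; pixels are square), "cx", "cy" (the principal point, pixels), "R" (3x3) and "t" (3): a world point X has camera coordinates R X + t. Camera axes: x right, y down, z forward; pixel columns grow to the right and rows downward; lengths in m; the calibration is good to about 2 mm. The wrist camera is an equidistant fisheye: a pixel r from the principal point sees the ray r / f radians off the axis. A picture is of the moment at which its call begins. There is no depth.
- env.close_job(): hands the job in, once; it reports no verdict.
The state is a dict: "time_s": time; "q": joint angles; "qvel": joint speeds; "joint_efforts": joint torques, N m; "position": TCP position; "tool_rot": TCP orientation; "ft_force": force on the tool from outside, world axes, zero at the start; "wrist_torque": the same for the moment, N m; "grip_width": finger opening in m.
Only numpy, scipy, OpenCV 4.12 (cv2) and the standard library are available. Lean on these libraries where they do the work, as an engineer would, in place of code of your own. Each camera call takes 0.05 s, during which the arm holds its last target. There are 200 camera calls.

## Working session

There is one attempt and no reset: what is moved stays moved. The work goes in short steps, Python scripts to look and compute and a tool call to move; the robot and the scene stay as the last step left them, time stands still between calls to the robot, and variables do not carry over. Pictures are saved under pics/ and viewed, on a budget of 10 in all, crops included, one or two more only if the job needs it, and the job is handed in when it is done.

Besides the shell and the picture viewer there is one more tool, called after "Request:" by a JSON object that holds its "method" and its "body". carry_out: Moves the arm, as the interface text tells. Its arguments: {"type":"object","properties":{"motion":{"type":"array","items":{"type":"array","items":{"type":"array","items":{"type":"number"}}}},"grip_force":{"type":"number"}},"required":["motion"]}

```bash
mkdir -p pics; ls
cat > h.py <<'E'
import numpy as np, cv2
from rig import env
def save(n,f,crop=None,s=1):
    d=env.get_image(n); im=d["image"][:,:,::-1]
    cv2.imwrite(f,im); return d
def foc(d): return d["image"].shape[0]/2/np.tan(np.radians(d["fov_y"])/2)
def ray(d,u,v,fish=False):
    f=foc(d); p=np.array([u-d["cx"],v-d["cy"]])/f
    if fish:
        r=np.linalg.norm(p); c=np.array([*(p/r*np.sin(r) if r>0 else p),np.cos(r)])
    else: c=np.array([*p,1.])
    R=np.array(d["R"]); return -R.T@np.array(d["t"]), R.T@c
def onz(d,u,v,z,fish=False):
    o,r=ray(d,u,v,fish); return (o+r*(z-o[2])/r[2])
def proj(d,X,fish=False):
    c=np.array(d["R"])@np.array(X)+np.array(d["t"]); f=foc(d)
    if fish:
        r=np.hypot(c[0],c[1]); th=np.arctan2(r,c[2]); return np.array([d["cx"],d["cy"]])+f*th*c[:2]/r
    return np.array([d["cx"],d["cy"]])+f*c[:2]/c[2]
E
python3 - <<'E'
from h import *
import pickle
for n in ["top","side","wrist"]:
    d=save(n,f"pics/{n}0.png"); pickle.dump(d,open(n+"0.pkl","wb")); print(n,d["fov_y"],d["cx"],d["cy"],-np.array(d["R"]).T@np.array(d["t"]),np.array(d["R"])[2])
print({k:np.round(v,3) for k,v in env.observe().items()})
a=[cv2.imread(f"pics/{n}0.png") for n in ["top","side","wrist"]]
cv2.imwrite("pics/top_big.png",cv2.resize(a[0],(800,600),interpolation=cv2.INTER_CUBIC))
E
```

```text
pics
top 45.28842732825877 257.14503577741783 188.79502046355253 [0.1880655  0.02489262 1.94413773] [ 0.19388264 -0.01429452 -0.98092058]
side 43.579442566575835 255.73654068144137 192.85606757379767 [ 0.21548383 -1.01418949  1.19757952] [ 0.21464465  0.65241178 -0.72683323]
wrist 65.70646984690485 252.65386519811676 195.24019049521718 [0.08404186 0.54960365 0.37341795] [ 0.30231369 -0.09598429 -0.94836356]
{'time_s': np.float64(0.15), 'q': array([ 6.0602e+01,  2.1834e+01,  7.4371e+01, -1.0000e-03,  8.3858e+01,
       -1.2336e+01]), 'qvel': array([ 0.081, -0.005, -0.186,  0.082, -0.059, -0.001]), 'joint_efforts': array([ 2.0000e-03, -4.4863e+01, -2.3134e+01, -0.0000e+00,  4.0000e-03,
       -0.0000e+00]), 'position': array([0.161, 0.526, 0.242]), 'tool_rot': array([[-0.001,  0.293,  0.956],
       [-0.001,  0.956, -0.293],
       [-1.   , -0.001, -0.   ]]), 'ft_force': array([-0.922, -0.107, -1.072]), 'wrist_torque': array([ 0.013,  0.005, -0.013]), 'grip_width': np.float64(0.086)}
```

View pics/top_big.png

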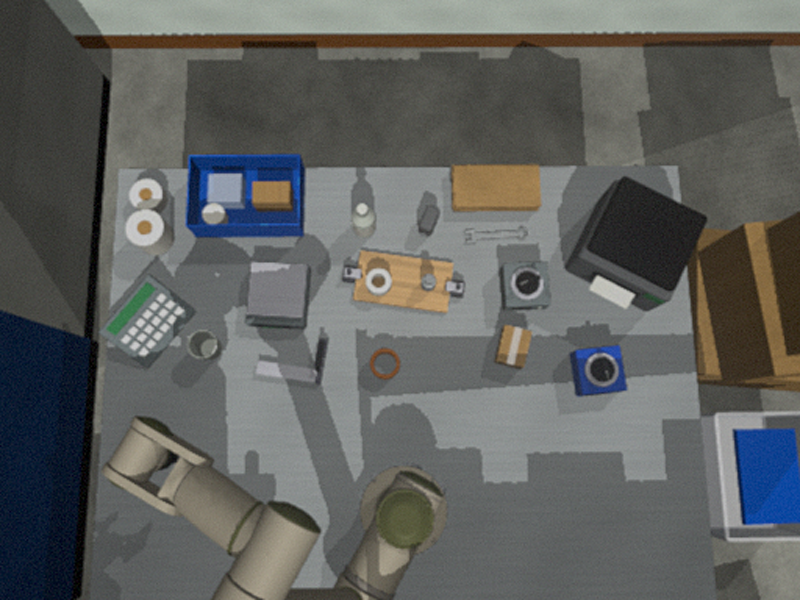

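View pics/side0.png

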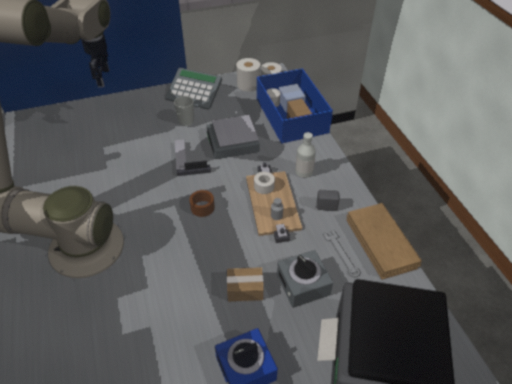

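The top view (800x600) shows the lid at about (403,281), the label roll (378,281), the weight (428,282), the scale (278,293), the grey feedbox dial (526,283) and the square, with its stock at (321,358) and its blade pointing left to (256,369). The blue look-alike is at (601,370). The side view agrees.

Run:
```python
from h import *
import pickle
d=pickle.load(open("top0.pkl","rb"))
P=dict(roll=(378,281,.055),weight=(428,282,.087),dial=(527,282,.107),lidTL=(359,250,.015),lidTR=(454,262,.015),lidBR=(448,312,.015),lidBL=(354,299,.015),ribT=(322,334,.046),ribB=(320,368,.046),bl=(256,369,.02),scale=(279,291,.061),pTL=(250,263,.061),pTR=(307,263,.061),boxTL=(502,263,.07),boxTR=(548,262,.07),boxBR=(550,307,.07),boxBL=(504,309,.07),carton=(514,346,.055),tape=(385,363,.048),cup=(203,345,.095))
for k,(u,v,z) in P.items(): print(k,np.round(onz(d,u/1.5625,v/1.5625,z)[:2],3))
im=d["image"][:,:,::-1]
a=cv2.resize(im[150:260,150:360],None,fx=3.8,fy=3.8,interpolation=cv2.INTER_CUBIC)
cv2.imwrite("pics/c1.png",cv2.convertScaleAbs(a,alpha=1.3))
```

```text
roll [0.6   0.061]
weight [ 0.589 -0.072]
dial [ 0.583 -0.33 ]
lidTL [0.697 0.114]
lidTR [ 0.661 -0.149]
lidBR [ 0.521 -0.129]
lidBL [0.559 0.127]
ribT [0.46  0.211]
ribB [0.369 0.215]
bl [0.371 0.388]
scale [0.574 0.325]
pTL [0.652 0.404]
pTR [0.65  0.251]
boxTL [ 0.643 -0.273]
boxTR [ 0.645 -0.397]
boxBR [ 0.522 -0.396]
boxBL [ 0.518 -0.273]
carton [ 0.421 -0.298]
tape [0.38  0.044]
cup [0.427 0.512]
```

View pics/c1.png

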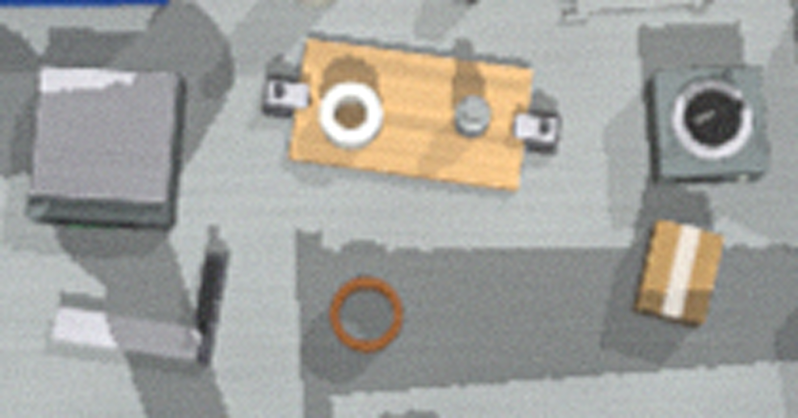

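Request:
{"method": "carry_out", "body": {"motion": [[[0,-2.78,2.62,0,0,0,8.5],[0,-5.56,5.24,0,0,0,8.5],[0,-8.34,7.86,0,0,0,8.5],[0,-11.12,10.48,0,0,0,8.5],[0,-13.9,13.1,0,0,0,8.5]]]}}

```text
time_s: 0.57
position: [0.246, 0.3528, 0.2421]
tool_rot: [[-0.0, 0.293, 0.956], [-0.0, 0.956, -0.293], [-1.0, -0.0, -0.0]]
ft_force: [1.2, 0.5, -0.6]
grip_width: 0.085
```

Request:
{"method": "carry_out", "body": {"motion": [[[0,-2.78,2.62,0,0,0,8.5],[0,-5.56,5.24,0,0,0,8.5],[0,-8.34,7.86,0,0,0,8.5],[0,-11.12,10.48,0,0,0,8.5],[0,-13.9,13.1,0,0,0,8.5]]]}}

```text
time_s: 0.98
position: [0.3305, 0.1814, 0.2424]
tool_rot: [[0.0, 0.293, 0.956], [0.0, 0.956, -0.293], [-1.0, 0.0, 0.0]]
ft_force: [0.4, 0.4, -0.3]
grip_width: 0.085
```

Request:
{"method": "carry_out", "body": {"motion": [[[0,-2.78,2.62,0,0,0,8.5],[0,-5.56,5.24,0,0,0,8.5],[0,-8.34,7.86,0,0,0,8.5],[0,-11.12,10.48,0,0,0,8.5],[0,-13.9,13.1,0,0,0,8.5]]]}}

```text
time_s: 1.4
position: [0.415, 0.0099, 0.2423]
tool_rot: [[0.0, 0.294, 0.956], [0.0, 0.956, -0.294], [-1.0, 0.0, -0.0]]
ft_force: [0.3, 0.3, -0.5]
grip_width: 0.0851
```

Request:
{"method": "carry_out", "body": {"motion": [[[0,-2.78,2.62,0,0,0,8.5],[0,-5.56,5.24,0,0,0,8.5],[0,-8.34,7.86,0,0,0,8.5],[0,-11.12,10.48,0,0,0,8.5],[0,-13.9,13.1,0,0,0,8.5]]]}}

```text
time_s: 1.82
position: [0.4995, -0.1614, 0.2421]
tool_rot: [[-0.0, 0.294, 0.956], [0.0, 0.956, -0.294], [-1.0, 0.0, -0.0]]
ft_force: [0.8, 0.8, -0.4]
grip_width: 0.0848
```

Request:
{"method": "carry_out", "body": {"motion": [[[0,-2.78,2.62,0,0,0,8.5],[0,-5.56,5.24,0,0,0,8.5],[0,-8.34,7.86,0,0,0,8.5],[0,-11.12,10.48,0,0,0,8.5],[0,-13.9,13.1,0,0,0,8.5]]]}}

```text
time_s: 2.23
position: [0.584, -0.3325, 0.2419]
tool_rot: [[-0.001, 0.294, 0.956], [0.0, 0.956, -0.294], [-1.0, 0.0, -0.001]]
ft_force: [-0.3, 0.2, 0.6]
grip_width: 0.0854
```

Run:
```python
from h import *
import pickle
d=save("wrist","pics/w1.png"); pickle.dump(d,open("w1.pkl","wb"))
s=env.observe(); print(np.round(s["position"],4),np.round(s["q"],1),-np.array(d["R"]).T@np.array(d["t"]))
```

```text
[ 0.5853 -0.3384  0.2399] [-4.000e+01  3.520e+01  5.150e+01 -1.000e-01  9.330e+01 -1.127e+02] [ 0.50678865 -0.30867088  0.37357559]
```

View pics/w1.png

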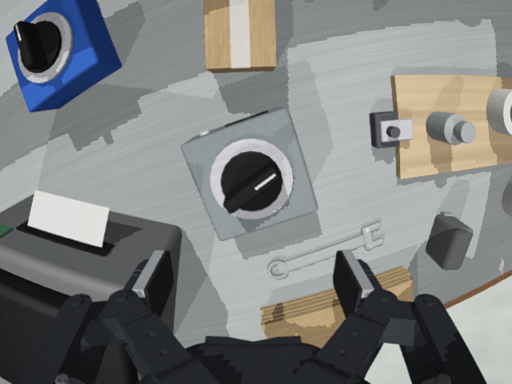

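The wrist view shows the dial bar from (226,208) to (277,175). The grey box top has corners at about (182,146), (289,108), (317,209) and (223,240).

Run:
```python
from h import *
import pickle
d=pickle.load(open("w1.pkl","rb"))
g=lambda u,v,z: onz(d,u,v,z,True)
C=np.array([g(u,v,.07) for u,v in [(182,146),(289,108),(317,209),(223,240)]]);print(np.round(C,4),C.mean(0))
for i in range(4):
    e=C[(i+1)%4]-C[i]; print(np.hypot(*e[:2]),np.degrees(np.arctan2(e[1],e[0])))
for p in [(226,208),(277,175),(255,189),(276,176),(251,179)]: print(p,np.round(g(*p,.114),4),np.round(g(*p,.07),4))
a,b=g(255,189,.114),g(276,176,.114); print(np.degrees(np.arctan2(*(b-a)[[1,0]])))
im=d["image"]; hsv=cv2.cvtColor(im,cv2.COLOR_RGB2HSV)
# ring: bright annulus
m=((im.min(2)>185)).astype(np.uint8); m[:130]=0;m[230:]=0;m[:,:200]=0;m[:,300:]=0
c,_=cv2.findContours(m,cv2.RETR_EXTERNAL,cv2.CHAIN_APPROX_NONE); pts=max(c,key=len); 
print(len(pts),cv2.fitEllipse(cv2.convexHull(pts)))
# lid: wood hue
```

```text
[[ 0.5298 -0.3937  0.07  ]
 [ 0.5254 -0.2764  0.07  ]
 [ 0.64   -0.2753  0.07  ]
 [ 0.6453 -0.3873  0.07  ]] [ 0.58513838 -0.33319903  0.07      ]
0.11738605556071562 92.1408550662379
0.11454020301986029 0.5757063869185719
0.11217964665476828 -87.26156757832477
0.11568622012589909 -176.8269464339602
(226, 208) [ 0.5943 -0.3621  0.114 ] [ 0.6091 -0.3712  0.07  ]
(277, 175) [ 0.5776 -0.3078  0.114 ] [ 0.5896 -0.3077  0.07  ]
(255, 189) [ 0.5844 -0.3307  0.114 ] [ 0.5976 -0.3345  0.07  ]
(276, 176) [ 0.5782 -0.309   0.114 ] [ 0.5903 -0.309   0.07  ]
(251, 179) [ 0.5743 -0.3314  0.114 ] [ 0.5857 -0.3353  0.07  ]
105.95262899312485
288 ((250.96119689941406, 178.6529541015625), (79.99337768554688, 82.15283203125), 97.4552230834961)
```

Request:
{"method": "carry_out", "body": {"motion": [[[1,0,0,0.124,0,0,5],[2,0,0,0.248,0,0,5],[3,0,0,0.372,0,0,5],[4,0,0,0.496,0,0,5],[5,0,0,0.62,0,0,5]]]}}

```text
time_s: 2.7
position: [0.5835, -0.3307, 0.1914]
tool_rot: [[-0.001, 0.798, 0.603], [0.001, 0.603, -0.798], [-1.0, -0.0, -0.001]]
ft_force: [-0.4, 0.7, -0.6]
grip_width: 0.0497
```

Request:
{"method": "carry_out", "body": {"motion": [[[1,0,0,0.124,0,0,5],[2,0,0,0.248,0,0,5],[2,0,0,0.372,0,0,5],[2,0,0,0.372,0,0,5]]]}}

```text
time_s: 3.03
position: [0.5834, -0.3306, 0.1713]
tool_rot: [[-0.002, 0.962, 0.273], [0.001, 0.273, -0.962], [-1.0, -0.001, -0.002]]
ft_force: [0.0, -0.4, 0.5]
grip_width: 0.0499
```

```bash
cat >> h.py <<'E'
def go(X,yaw=None):
    "shift (cm, tool axes) and turn about tool x (rad) from measured pose to TCP X, tool-z heading yaw (deg)"
    s=env.observe(); R=np.array(s["tool_rot"]); p=np.array(s["position"])
    y=np.degrees(np.arctan2(R[1,2],R[0,2])); print("pos",np.round(p,4),"yaw",round(y,2),"q",np.round(s["q"],1),"F",np.round(s["ft_force"],1),"w",round(float(s["grip_width"]),4),"t",s["time_s"])
    if yaw is not None: print("turn",round(-np.radians((yaw-y+180)%360-180),4))
    print("shift cm",np.round(100*R.T@(np.array(X)-p),2))
E
python3 -c "
from h import *
go([.5855,-.334,.101],-74)"
```

```text
pos [ 0.5834 -0.3306  0.1713] yaw -74.15 q [-39.6  37.   59.3   0.   83.8 -55.5] F [ 0.  -0.4  0.5] w 0.0499 t 3.0333
turn -0.0027
shift cm [7.03 0.12 0.4 ]
```

Request:
{"method": "carry_out", "body": {"motion": [[[2.3,0.1,0.2,0,0,0,5],[4.6,0.1,0.4,0,0,0,5],[6,0.1,0.4,0,0,0,5],[7,0.1,0.4,0,0,0,5],[7,0.1,0.4,0,0,0,5]]]}}

```text
time_s: 3.45
position: [0.5851, -0.3339, 0.1003]
tool_rot: [[-0.003, 0.96, 0.28], [0.002, 0.28, -0.96], [-1.0, -0.002, -0.003]]
ft_force: [0.3, -0.5, 0.1]
grip_width: 0.0501
```

Request:
{"method": "carry_out", "body": {"motion": [[[0,0,0,0,0,0,2.5],[0,0,0,0,0,0,1.0],[0,0,0,0,0,0,1.0],[0,0,0,0,0,0,1.0]]], "grip_force": 25}}

```text
time_s: 3.78
position: [0.5854, -0.3348, 0.1038]
tool_rot: [[-0.0, 0.961, 0.278], [-0.001, 0.278, -0.961], [-1.0, -0.0, 0.001]]
ft_force: [-5.9, 0.4, 5.4]
grip_width: 0.0138
```

Request:
{"method": "carry_out", "body": {"motion": [[[0,0,0,-0.12,0,0,1],[0,0,0,-0.24,0,0,1],[0,0,0,-0.36,0,0,1],[0,0,0,-0.48,0,0,1],[0,0,0,-0.6,0,0,1]]]}}

```text
time_s: 4.2
position: [0.5855, -0.3346, 0.1038]
tool_rot: [[0.0, 0.632, 0.775], [-0.001, 0.775, -0.632], [-1.0, -0.001, 0.001]]
ft_force: [-4.1, 0.6, 5.1]
grip_width: 0.0134
```

Request:
{"method": "carry_out", "body": {"motion": [[[0,0,0,-0.12,0,0,1],[0,0,0,-0.24,0,0,1],[0,0,0,-0.36,0,0,1],[0,0,0,-0.48,0,0,1],[0,0,0,-0.48,0,0,1]]]}}

```text
time_s: 4.62
position: [0.5855, -0.3345, 0.1038]
tool_rot: [[0.0, 0.202, 0.979], [-0.001, 0.979, -0.202], [-1.0, -0.001, 0.001]]
ft_force: [-4.5, 0.1, 5.1]
grip_width: 0.0133
```

```bash
python3 -c "
from h import *
go([.5855,-.334,.104],0); print(env.observe()['wrist_torque'])"
```

```text
pos [ 0.5855 -0.3345  0.1038] yaw -11.63 q [ -39.8   40.6   63.8   -0.    75.5 -118.1] F [-4.5  0.1  5.1] w 0.0133 t 4.6167
turn -0.2031
shift cm [-0.02  0.05 -0.01]
[0.25935158 0.67099435 0.07828793]
```

Request:
{"method": "carry_out", "body": {"motion": [[[0,0,0,-0.1,0,0,1],[0,0,0,-0.16,0,0,1],[0,0,0,-0.19,0,0,1],[0,0,0,-0.21,0,0,1],[0,0,0,-0.21,0,0,1]]]}}

```text
time_s: 5.03
position: [0.5855, -0.3345, 0.1038]
tool_rot: [[0.0, -0.002, 1.0], [-0.001, 1.0, 0.002], [-1.0, -0.001, 0.0]]
ft_force: [-4.9, 1.3, 5.1]
grip_width: 0.0132
```

```bash
python3 -c "
from h import *
go([.5855,-.334,.104],0); print(env.observe()['wrist_torque'])"
```

```text
pos [ 0.5855 -0.3345  0.1038] yaw 0.1 q [ -39.8   40.6   63.8   -0.    75.5 -129.9] F [-4.9  1.3  5.1] w 0.0132 t 5.0333
turn 0.0017
shift cm [-0.02  0.05  0.  ]
[0.2726649  0.72063875 0.04340447]
```

No stop felt yet, so I keep turning in small steps.

Request:
{"method": "carry_out", "body": {"motion": [[[0,0,0,-0.03,0,0,1],[0,0,0,-0.06,0,0,1],[0,0,0,-0.06,0,0,1]]]}}

```text
time_s: 5.28
position: [0.5855, -0.3346, 0.1039]
tool_rot: [[0.001, -0.061, 0.998], [-0.001, 0.998, 0.061], [-1.0, -0.001, 0.001]]
ft_force: [-4.6, 1.0, 5.4]
grip_width: 0.0134
```

```bash
python3 -c "
from h import *
go([.5855,-.334,.104],0); print(env.observe()['wrist_torque'])"
```

```text
pos [ 0.5855 -0.3346  0.1039] yaw 3.47 q [ -39.8   40.6   63.8   -0.    75.5 -133.2] F [-4.6  1.   5.4] w 0.0134 t 5.2833
turn 0.0606
shift cm [-0.01  0.05  0.01]
[ 0.35994768  0.73010813 -0.77560308]
```

Request:
{"method": "carry_out", "body": {"motion": [[[0,0,0,-0.03,0,0,1],[0,0,0,-0.03,0,0,1]]]}}

```text
time_s: 5.45
position: [0.5857, -0.3345, 0.1039]
tool_rot: [[0.001, -0.09, 0.996], [-0.001, 0.996, 0.09], [-1.0, -0.001, 0.001]]
ft_force: [-3.2, 1.3, 6.2]
grip_width: 0.0134
```

```bash
python3 -c "
from h import *
go([.5855,-.334,.104],0); print(env.observe()['wrist_torque'])"
```

```text
pos [ 0.5857 -0.3345  0.1039] yaw 5.16 q [ -39.8   40.6   63.8    0.    75.5 -134.9] F [-3.2  1.3  6.2] w 0.0134 t 5.45
turn 0.09
shift cm [-0.01  0.05 -0.01]
[ 0.27327783  0.54522018 -1.00630081]
```

Request:
{"method": "carry_out", "body": {"motion": [[[0,0,0,0.03,0,0,4],[0,0,0,0.03,0,0,5],[-3,0,0,0.03,0,0,5],[-6.5,0,0,0.03,0,0,5],[-10,0,0,0.03,0,0,5]]]}}

```text
time_s: 5.87
position: [0.5856, -0.3342, 0.2036]
tool_rot: [[-0.0, -0.061, 0.998], [0.001, 0.998, 0.061], [-1.0, 0.001, -0.0]]
ft_force: [0.7, -0.7, 0.3]
grip_width: 0.05
```

Request:
{"method": "carry_out", "body": {"motion": [[[-1.2,1.72,0.16,0.12,0,0,6],[-2.4,3.44,0.32,0.24,0,0,6],[-3.6,5.16,0.48,0.36,0,0,6],[-4.8,6.88,0.64,0.48,0,0,6],[-6,8.6,0.8,0.6,0,0,6]]]}}

```text
time_s: 6.28
position: [0.5885, -0.2472, 0.2634]
tool_rot: [[0.001, 0.518, 0.855], [-0.0, 0.855, -0.518], [-1.0, 0.0, 0.001]]
ft_force: [-0.2, -0.0, -0.2]
grip_width: 0.06
```

Request:
{"method": "carry_out", "body": {"motion": [[[0,1.5,-0.85,0.12,0,0,6],[0,3.0,-1.7,0.24,0,0,6],[0,4.5,-2.55,0.36,0,0,6],[0,6.0,-3.4,0.48,0,0,6],[0,7.5,-4.25,0.6,0,0,6]]]}}

```text
time_s: 6.7
position: [0.5906, -0.161, 0.2629]
tool_rot: [[0.001, 0.911, 0.414], [-0.0, 0.414, -0.911], [-1.0, 0.001, 0.001]]
ft_force: [-0.4, -0.7, -1.1]
grip_width: 0.06
```

Request:
{"method": "carry_out", "body": {"motion": [[[0,0.76,-1.55,0.12,0,0,6],[0,1.52,-3.1,0.24,0,0,6],[0,2.28,-4.65,0.36,0,0,6],[0,3.04,-6.2,0.48,0,0,6],[0,3.8,-7.76,0.56,0,0,6]]]}}

```text
time_s: 7.12
position: [0.5927, -0.0746, 0.2628]
tool_rot: [[0.001, 0.991, -0.133], [-0.0, -0.133, -0.991], [-1.0, 0.001, 0.0]]
ft_force: [0.5, 1.0, 0.0]
grip_width: 0.06
```

Request:
{"method": "carry_out", "body": {"motion": [[[0,0,0,0,0,0,6]]]}}

```text
time_s: 7.2
position: [0.5927, -0.0728, 0.2631]
tool_rot: [[0.001, 0.992, -0.128], [0.001, -0.128, -0.992], [-1.0, 0.001, -0.001]]
ft_force: [0.8, 0.5, 0.4]
grip_width: 0.0598
```

Run:
```python
from h import *
import pickle
d=save("wrist","pics/w2.png"); pickle.dump(d,open("w2.pkl","wb"))
go([.589,-.072,.06],-98)
```

```text
pos [ 0.5928 -0.0742  0.2629] yaw -97.18 q [-18.5  25.9  64.2   0.   89.8 -11.3] F [-0.7  0.6 -0.6] w 0.06 t 7.25
turn 0.0143
shift cm [20.29 -0.43 -0.18]
```

View pics/w2.png

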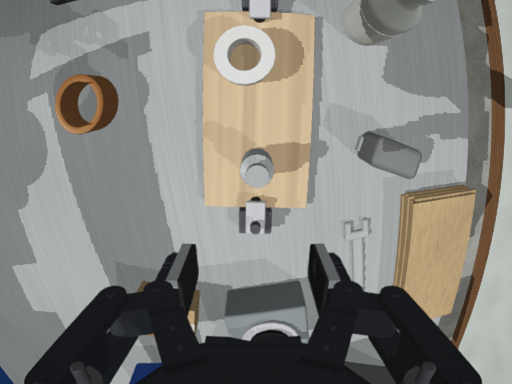

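The wrist view shows the knob at about (257,171), the lid corners at (205,12), (314,13), (307,208) and (205,206), and the roll at (244,54). The dial is hidden here.

Run:
```python
from h import *
import pickle
d=pickle.load(open("w2.pkl","rb")); g=lambda u,v,z: onz(d,u,v,z,True)
print("cam",-np.array(d["R"]).T@np.array(d["t"]))
im=d["image"]; g1=cv2.cvtColor(im,cv2.COLOR_RGB2GRAY); hsv=cv2.cvtColor(im,cv2.COLOR_RGB2HSV)
print("knob guess",g(257,171,.087),"roll",g(244,54,.055))
# wood mask -> robot-side edge (left in image)
m=((hsv[...,0]>8)&(hsv[...,0]<25)&(hsv[...,1]>60)).astype(np.uint8); m[:, :150]=0; m[:,340:]=0; m[222:]=0
n=cv2.connectedComponentsWithStats(m)
k=1+np.argmax(n[2][1:,4]); L=(n[1]==k); print(n[2][k])
e=[]; r=[]
for v in range(30,195,3):
    c=np.where(L[v])[0]; e.append(g(c.min()-.5,v,.015)[:2]); r.append(g(c.max()+.5,v,.015)[:2])
for nm,E in(("robot",e),("far",r)):
    E=np.float32(E); f=cv2.fitLine(E,cv2.DIST_HUBER,0,.001,.001).ravel(); n_=np.array([-f[1],f[0]]); res=(E-f[2:])@n_
    print(nm,f, "angle",np.degrees(np.arctan2(f[1],f[0])), "rms",res.std())
for p in [(205,12),(314,13),(307,208),(205,206)]: print(np.round(g(*p,.015),4))
# knob: low-saturation bright blob on lid
k=((hsv[...,1]<45)&(g1>120)).astype(np.uint8); k[:145]=0;k[192:]=0;k[:,235:][:,45:]=0;k[:,:235]=0
c,_=cv2.findContours(k,0,1); c=max(c,key=cv2.contourArea); print(cv2.boundingRect(c),cv2.minEnclosingCircle(c))
# top view estimate of dial and knob
t=env.get_image("top"); pickle.dump(t,open("top1.pkl","wb"))
A=[cv2.resize(im[130:222,195:320],None,fx=4,fy=4,interpolation=cv2.INTER_CUBIC), ]
p=proj(t,[.5855,-.334,.1]).astype(int); B=cv2.resize(t["image"][p[1]-23:p[1]+23,p[0]-30:p[0]+30],(480,368),interpolation=cv2.INTER_CUBIC)
o=np.zeros((368,980,3),np.uint8); o[:368,:500]=A[0]; o[:,500:]=B
cv2.imwrite("pics/c2.png",cv2.resize(o,(800,300))[:,:,::-1]); print(p)
```

```text
cam [0.60405394 0.00821296 0.39471549]
knob guess [ 0.59880584 -0.06813867  0.087     ] roll [0.60110845 0.06047434 0.055     ]
[  203    11   112   197 16499]
robot [ 0.1477595   0.9890233   0.5356898  -0.02083956] angle 81.502884 rms 0.00046960972
far [ 0.14753182  0.9890573   0.6767515  -0.01609178] angle 81.516075 rms 0.00037619588
[0.5594 0.1309 0.015 ]
[0.6961 0.1132 0.015 ]
[ 0.6598 -0.1468  0.015 ]
[ 0.5205 -0.1257  0.015 ]
(240, 154, 34, 35) ((255.3944549560547, 170.15899658203125), 18.090219497680664)
[337 180]
```

View pics/c2.png

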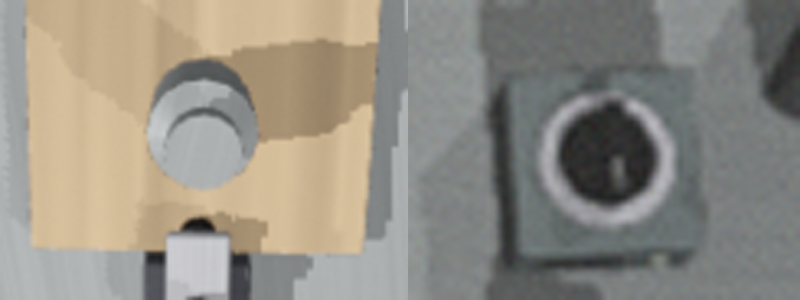

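Run:
```python
from h import *
import pickle
d=pickle.load(open("w2.pkl","rb"))
k=onz(d,257.2,176,.087,True); print(k)
# scale pan in top view
t=pickle.load(open("top0.pkl","rb")); 
for p in [(40,69),(182,73),(176,216),(33,205)]:
    print(np.round(onz(t,150+p[0]/3.8,150+p[1]/3.8,.061),4))
go([k[0],k[1],.078],-98.5)
```

```text
[ 0.59833014 -0.07364076  0.087     ]
[0.6525 0.4019 0.061 ]
[0.6465 0.2453 0.061 ]
[0.4867 0.2497 0.061 ]
[0.5004 0.4052 0.061 ]
pos [ 0.5928 -0.0753  0.2628] yaw -97.19 q [-18.6  26.   64.2  -0.   89.8 -11.4] F [-0.2 -0.5 -0.2] w 0.06 t 7.3
turn 0.0229
shift cm [18.48  0.51 -0.24]
```

Request:
{"method": "carry_out", "body": {"motion": [[[3.5,0.2,-0.1,0.02,0,0,6],[7,0.5,-0.2,0.02,0,0,6],[10.5,0.5,-0.2,0.02,0,0,6],[13.5,0.5,-0.2,0.02,0,0,6],[15.5,0.5,-0.2,0.02,0,0,6]]]}}

```text
time_s: 7.72
position: [0.5969, -0.075, 0.1043]
tool_rot: [[-0.003, 0.989, -0.147], [0.001, -0.147, -0.989], [-1.0, -0.003, -0.0]]
ft_force: [0.1, -0.6, 0.4]
grip_width: 0.06
```

Request:
{"method": "carry_out", "body": {"motion": [[[1.5,0,0,0,0,0,6],[2.5,0,0,0,0,0,6],[3,0,0,0,0,0,6],[3,0,0,0,0,0,6]]]}}

```text
time_s: 8.05
position: [0.5978, -0.0747, 0.0768]
tool_rot: [[-0.001, 0.989, -0.148], [0.0, -0.148, -0.989], [-1.0, -0.001, -0.0]]
ft_force: [-0.1, 0.5, -0.2]
grip_width: 0.0604
```

Run:
```python
from h import *
go([.5983,-.0736,.078],-98.5)
```

```text
pos [ 0.5978 -0.0747  0.0768] yaw -98.52 q [-18.4  36.1  78.8  -0.   65.2  -9.8] F [-0.1  0.5 -0.2] w 0.0604 t 8.05
turn -0.0004
shift cm [-0.12  0.03 -0.12]
```

Close with moderate force, and lift a little.

Request:
{"method": "carry_out", "body": {"motion": [[[0,0,-0.1,0,0,0,4],[0,0,-0.1,0,0,0,2],[0,0,-0.1,0,0,0,1.5],[0,0,-0.1,0,0,0,1.5],[0,0,-0.1,0,0,0,1.5]]], "grip_force": 50}}

```text
time_s: 8.47
position: [0.5984, -0.0733, 0.0786]
tool_rot: [[0.002, 0.989, -0.148], [-0.001, -0.148, -0.989], [-1.0, 0.002, 0.0]]
ft_force: [-1.6, 0.5, 6.9]
grip_width: 0.0236
```

Request:
{"method": "carry_out", "body": {"motion": [[[-0.5,0,0,0,0,0,1.5],[-1.5,0,0,0,0,0,1.5],[-3,0,0,0,0,0,1.5],[-3,0,0,0,0,0,1.5]]]}}

```text
time_s: 8.8
position: [0.5991, -0.0734, 0.11]
tool_rot: [[0.004, 0.989, -0.148], [-0.001, -0.148, -0.989], [-1.0, 0.004, 0.001]]
ft_force: [2.2, 0.0, -5.6]
grip_width: 0.0239
```

Request:
{"method": "carry_out", "body": {"motion": [[[-2.5,0,0,0,0,0,1.5],[-5,0,-0.5,0,0,0,1.5],[-7,-0.4,-2,0,0,0,1.5],[-7.5,-1,-5,0,0,0,1.5],[-7.5,-1.7,-8.5,0,0,0,1.5]]]}}

```text
time_s: 9.22
position: [0.5944, 0.0129, 0.1839]
tool_rot: [[0.003, 0.989, -0.151], [-0.001, -0.151, -0.989], [-1.0, 0.003, 0.0]]
ft_force: [0.9, 0.1, -6.3]
grip_width: 0.0235
```

Request:
{"method": "carry_out", "body": {"motion": [[[0,-0.7,-3.5,0,0,0,1.5],[0,-1.5,-7,0,0,0,1.5],[0,-2.2,-10.5,0,0,0,1.5],[0,-2.9,-14,0,0,0,1.5],[0,-3.6,-17.5,0,0,0,1.5]]]}}

```text
time_s: 9.63
position: [0.5836, 0.1935, 0.1817]
tool_rot: [[-0.001, 0.989, -0.148], [-0.0, -0.148, -0.989], [-1.0, -0.001, 0.0]]
ft_force: [0.4, -0.6, -6.4]
grip_width: 0.024
```

Request:
{"method": "carry_out", "body": {"motion": [[[0,-0.7,-3.5,0,0,0,1.5],[0,-1.5,-7,0,0,0,1.5],[0,-2.1,-10,0,0,0,1.5],[0,-2.7,-12.5,0,0,0,1.5],[0,-2.8,-13,0,0,0,1.5]]]}}

```text
time_s: 10.05
position: [0.5744, 0.3287, 0.1813]
tool_rot: [[-0.001, 0.99, -0.144], [0.001, -0.144, -0.99], [-1.0, -0.002, -0.001]]
ft_force: [-0.9, -1.8, -5.0]
grip_width: 0.0237
```

Run:
```python
from h import *
import pickle
d=save("wrist","pics/w3.png"); pickle.dump(d,open("w3.pkl","wb"))
go([.577,.325,.130],-98.5)
```

```text
pos [0.5747 0.3275 0.1812] yaw -98.33 q [19.4 35.6 60.3  0.  84.1 27.8] F [-0.4  0.5 -6. ] w 0.0236 t 10.1
turn 0.003
shift cm [5.12 0.28 0.22]
```

View pics/w3.png

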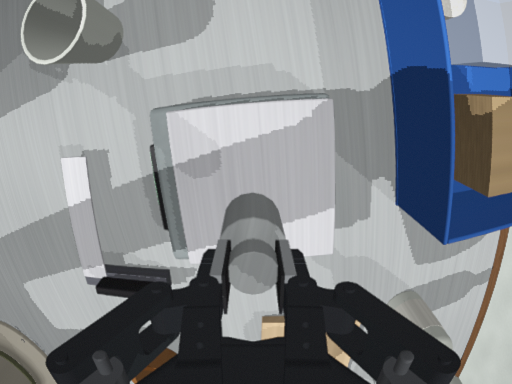

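The held weight hangs upright over the pan. The pan corners are at about (167,110), (332,97), (333,255) and (190,257).

Run:
```python
from h import *
import pickle
d=pickle.load(open("w3.pkl","rb"))
C=np.array([onz(d,u,v,.061,True) for u,v in [(167,110),(332,97),(333,255),(190,257)]]);print(np.round(C,4),C.mean(0))
g=lambda u,v,z: np.round(onz(d,u,v,z,True),4)
print("blade",g(63,157,.02),g(85,156,.02),g(83,276,.02),g(105,266,.02)); print("stock",g(170,268,.046),g(98,290,.046))
```

```text
[[0.5127 0.4128 0.061 ]
 [0.654  0.4032 0.061 ]
 [0.6447 0.2518 0.061 ]
 [0.5035 0.2706 0.061 ]] [0.57871243 0.33458419 0.061     ]
blade [0.3613 0.39   0.02  ] [0.3932 0.3849 0.02  ] [0.329  0.2311 0.02  ] [0.3722 0.2449 0.02  ]
stock [0.4726 0.251  0.046 ] [0.3659 0.2256 0.046 ]
```

Request:
{"method": "carry_out", "body": {"motion": [[[1.5,0.2,-0.2,0,0,0,1.5],[3,0.2,-0.2,0,0,0,1.5],[4.2,0.2,-0.2,0,0,0,1.5],[5,0.2,-0.2,0,0,0,1.5],[5.3,0.2,-0.2,0,0,0,1.5]]]}}

```text
time_s: 10.52
position: [0.5778, 0.3252, 0.1276]
tool_rot: [[-0.003, 0.989, -0.149], [-0.001, -0.149, -0.989], [-1.0, -0.003, 0.002]]
ft_force: [-0.2, 0.0, -6.3]
grip_width: 0.0235
```

Request:
{"method": "carry_out", "body": {"motion": [[[0.1,0,0,0,0,0,1.5],[0.2,0,0,0,0,0,1.5],[0.2,0,0,0,0,0,1.5]]]}}

```text
time_s: 10.77
position: [0.5784, 0.3261, 0.1279]
tool_rot: [[0.001, 0.989, -0.149], [0.0, -0.149, -0.989], [-1.0, 0.001, -0.0]]
ft_force: [-0.1, 0.3, -5.5]
grip_width: 0.0237
```

Request:
{"method": "carry_out", "body": {"motion": [[[0.1,0,0,0,0,0,1.5],[0.2,0,0,0,0,0,1.5],[0.2,0,0,0,0,0,1.5]]]}}

```text
time_s: 11.02
position: [0.5781, 0.3262, 0.1254]
tool_rot: [[0.0, 0.989, -0.148], [0.0, -0.148, -0.989], [-1.0, 0.0, -0.0]]
ft_force: [-0.4, 0.2, -5.8]
grip_width: 0.0239
```

Request:
{"method": "carry_out", "body": {"motion": [[[0.1,0,0,0,0,0,1.5],[0.1,0,0,0,0,0,1.5]]]}}

```text
time_s: 11.18
position: [0.5782, 0.3264, 0.1248]
tool_rot: [[0.001, 0.989, -0.148], [0.0, -0.148, -0.989], [-1.0, 0.001, -0.0]]
ft_force: [-1.5, -0.1, -3.4]
grip_width: 0.0235
```

Contact begins.

Request:
{"method": "carry_out", "body": {"motion": [[[0.05,0,0,0,0,0,1.5],[0.1,0,0,0,0,0,1.5],[0.1,0,0,0,0,0,1.5]]]}}

```text
time_s: 11.43
position: [0.5783, 0.3265, 0.1246]
tool_rot: [[0.002, 0.989, -0.148], [0.001, -0.148, -0.989], [-1.0, 0.001, -0.001]]
ft_force: [-2.3, 0.3, 4.7]
grip_width: 0.0237
```

Request:
{"method": "carry_out", "body": {"motion": [[[-0.05,0,0,0,0,0,2.6],[-0.05,0,0,0,0,0,3.5],[-0.05,0,0,0,0,0,6],[-0.05,0,0,0,0,0,6]]], "grip_force": 20}}

```text
time_s: 11.77
position: [0.5784, 0.3262, 0.1238]
tool_rot: [[0.0, 0.989, -0.149], [-0.0, -0.149, -0.989], [-1.0, 0.0, -0.0]]
ft_force: [0.3, -0.3, 0.4]
grip_width: 0.0582
```

Request:
{"method": "carry_out", "body": {"motion": [[[-1.5,0,0,0,0,0,6],[-4,0,0,0,0,0,6],[-7,0,0,0,0,0,6],[-10.5,0,0,0,0,0,6],[-13,0,0,0,0,0,6]]]}}

```text
time_s: 12.18
position: [0.5785, 0.3262, 0.2569]
tool_rot: [[0.003, 0.989, -0.149], [0.001, -0.149, -0.989], [-1.0, 0.003, -0.001]]
ft_force: [-0.8, -0.2, -0.2]
grip_width: 0.0599
```

Request:
{"method": "carry_out", "body": {"motion": [[[0,-1.01,0.8,-0.115,0,0,6],[0,-2.02,1.6,-0.23,0,0,6],[0,-3.04,2.4,-0.345,0,0,6],[0,-4.05,3.2,-0.46,0,0,6],[0,-5.06,4,-0.575,0,0,6]]]}}

```text
time_s: 12.6
position: [0.5217, 0.2938, 0.2538]
tool_rot: [[0.0, 0.908, 0.418], [-0.0, 0.418, -0.908], [-1.0, 0.0, 0.0]]
ft_force: [-0.3, 0.4, -0.3]
grip_width: 0.0601
```

Request:
{"method": "carry_out", "body": {"motion": [[[0,-1.28,0.12,-0.115,0,0,6],[0,-2.57,0.24,-0.23,0,0,6],[0,-3.85,0.36,-0.345,0,0,6],[0,-5.14,0.48,-0.46,0,0,6],[0,-6.42,0.6,-0.575,0,0,6]]]}}

```text
time_s: 13.02
position: [0.4657, 0.2618, 0.2539]
tool_rot: [[0.0, 0.535, 0.845], [-0.0, 0.845, -0.535], [-1.0, 0.0, 0.0]]
ft_force: [-0.3, 0.0, -0.2]
grip_width: 0.06
```

Request:
{"method": "carry_out", "body": {"motion": [[[0,-1.14,-0.6,-0.115,0,0,6],[0,-2.29,-1.2,-0.23,0,0,6],[0,-3.43,-1.8,-0.345,0,0,6],[0,-4.57,-2.4,-0.46,0,0,6],[0,-5.72,-3,-0.575,0,0,6]]]}}

```text
time_s: 13.43
position: [0.4096, 0.2298, 0.2539]
tool_rot: [[0.001, -0.011, 1.0], [0.0, 1.0, 0.011], [-1.0, 0.0, 0.001]]
ft_force: [0.0, 0.0, -0.4]
grip_width: 0.0601
```

Request:
{"method": "carry_out", "body": {"motion": [[[0,0,0,0,0,0,6]]]}}

```text
time_s: 13.52
position: [0.4087, 0.2295, 0.2542]
tool_rot: [[0.0, -0.009, 1.0], [-0.0, 1.0, 0.009], [-1.0, -0.0, 0.0]]
ft_force: [-0.4, 0.8, 0.4]
grip_width: 0.0599
```

Run:
```python
from h import *
import pickle
d=save("wrist","pics/w4.png"); pickle.dump(d,open("w4.pkl","wb"))
go([.41,.215,.03],0)
```

```text
pos [0.4098 0.23   0.2542] yaw 0.18 q [ 14.8  13.2  85.1  -0.   81.7 -75.4] F [-0.6  0.5  0.3] w 0.0601 t 13.5667
turn 0.0032
shift cm [22.42 -1.5  -0.  ]
```

View pics/w4.png

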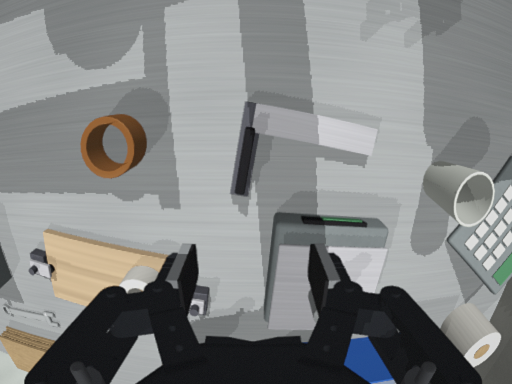

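The wrist view shows the blade from about (258,103) to (377,127) and (370,158). The stock runs from (248,102) to (232,195), and the rib top runs from about (252,128) to (243,194).

Run:
```python
from h import *
import pickle
d=pickle.load(open("w4.pkl","rb")); g=lambda u,v,z: onz(d,u,v,z,True)[:2]
def ang(a,b): e=b-a; return np.degrees(np.arctan2(e[1],e[0])),np.hypot(*e)
a,b,c,e=g(258,103,.0205),g(377,127,.0205),g(370,158,.0205),g(252,136,.0205)
print("blade edges",ang(a,b),ang(e,c),"width",ang(c,b),a,b,c)
o1,o2=g(246,102,.02),g(231,195,.02); print("stock outer",ang(o2,o1),o1,o2)
r1,r2=g(253,128,.046),g(243,194,.046); print("rib",ang(r2,r1),r1,r2)
im=d["image"]; g1=cv2.cvtColor(im,cv2.COLOR_RGB2GRAY)
# dark mask of rib+stock
m=(g1<75).astype(np.uint8); m[:95]=0;m[205:]=0;m[:,:220]=0;m[:,275:]=0
for v in range(100,200,8): print(v,[int(x) for x in g1[v,226:266]])
```

```text
blade edges (np.float64(81.57949978383189), np.float64(0.1564482584855499)) (np.float64(81.351002533639), np.float64(0.1571780075741045)) width (np.float64(171.43613453255816), np.float64(0.04204569805398818)) [0.33221969 0.2345493 ] [0.3551295  0.38931105] [0.3967064  0.38304995]
stock outer (np.float64(170.92837296900126), np.float64(0.12037089226433713)) [0.33112356 0.2200191 ] [0.44998885 0.20104033]
rib (np.float64(171.8983379973578), np.float64(0.08004618331819234)) [0.36064417 0.22878599] [0.43989146 0.21750509]
100 [178, 178, 178, 178, 179, 179, 179, 179, 178, 179, 179, 179, 179, 179, 179, 179, 179, 179, 179, 179, 177, 148, 120, 120, 120, 120, 121, 120, 120, 120, 120, 120, 120, 120, 120, 119, 120, 119, 120, 119]
108 [176, 176, 176, 176, 177, 177, 177, 176, 177, 176, 176, 176, 176, 177, 176, 177, 177, 155, 114, 98, 97, 97, 94, 77, 70, 73, 73, 68, 74, 117, 164, 166, 165, 165, 165, 164, 164, 164, 164, 163]
116 [177, 177, 177, 178, 178, 178, 178, 177, 178, 177, 177, 178, 178, 178, 179, 178, 149, 106, 97, 97, 95, 97, 96, 79, 72, 71, 68, 82, 147, 162, 159, 156, 145, 144, 143, 143, 
[... 1216 characters left out ...]
38, 35, 37, 38, 37, 36, 37, 34, 32, 56, 59, 60, 84, 102, 119, 121, 122, 121, 121, 121, 122, 134, 137, 137, 137, 137, 138]
180 [181, 181, 181, 180, 181, 175, 126, 97, 97, 93, 67, 41, 36, 37, 37, 37, 37, 37, 36, 32, 34, 55, 58, 60, 90, 116, 119, 121, 134, 124, 119, 119, 121, 134, 137, 137, 137, 137, 136, 137]
188 [185, 184, 186, 185, 162, 116, 97, 96, 94, 60, 39, 36, 35, 39, 36, 39, 36, 36, 33, 50, 64, 71, 89, 96, 120, 141, 178, 184, 182, 151, 139, 139, 140, 139, 139, 138, 138, 138, 139, 139]
196 [182, 181, 182, 182, 180, 152, 138, 138, 138, 138, 138, 138, 138, 138, 137, 127, 125, 116, 107, 107, 102, 110, 119, 133, 141, 176, 181, 181, 180, 180, 179, 147, 136, 135, 137, 137, 136, 136, 136, 137]
```

Request:
{"method": "carry_out", "body": {"motion": [[[3.5,-0.2,-0.4,0.05,0,0,6],[7,-0.5,-0.8,0.1,0,0,6],[10.5,-0.8,-1.2,0.151,0,0,6],[13.5,-0.9,-1.5,0.151,0,0,6],[16.5,-0.9,-1.5,0.151,0,0,6]]]}}

```text
time_s: 13.98
position: [0.3952, 0.2212, 0.0874]
tool_rot: [[0.0, 0.15, 0.989], [0.0, 0.989, -0.15], [-1.0, 0.0, 0.0]]
ft_force: [0.5, -0.1, -1.1]
grip_width: 0.0598
```

Request:
{"method": "carry_out", "body": {"motion": [[[1.5,0,0,0,0,0,6],[2.5,0,0,0,0,0,6],[2.5,0,0,0,0,0,6]]]}}

```text
time_s: 14.23
position: [0.3951, 0.2211, 0.0619]
tool_rot: [[-0.003, 0.149, 0.989], [-0.001, 0.989, -0.149], [-1.0, -0.001, -0.003]]
ft_force: [-0.3, -0.4, 0.6]
grip_width: 0.0601
```

Run:
```python
from h import *
import pickle
d=pickle.load(open("w4.pkl","rb")); g1=cv2.cvtColor(d["image"],cv2.COLOR_RGB2GRAY).astype(float)
S=[];Rb=[]
for v in range(104,190,4):
    r=g1[v]; u=next(u for u in range(226,266) if r[u]<138); S.append(onz(d,u-(138-r[u])/(r[u-1]-r[u]),v,.02,True)[:2])
    if v>132:
        u=next(u for u in range(226,266) if r[u]<67); Rb.append(onz(d,u-(67-r[u])/(r[u-1]-r[u]),v,.046,True)[:2])
for E,off in((S,.012),(Rb,.006)):
    f=cv2.fitLine(np.float32(E),cv2.DIST_HUBER,0,.001,.001).ravel(); n=np.array([abs(f[1]),abs(f[0])]); n=np.array([f[1],-f[0]]); n*=np.sign(n[1])
    print(np.degrees(np.arctan2(f[1],f[0])), "axis pt", f[2:]+off*n+f[:2]*((.3945-f[2]-off*n[0])/f[0]))
go([.3945,.2212,.036],-8.5)
```

```text
-9.156433 axis pt [0.3945    0.2200558]
-9.290749 axis pt [0.3945     0.21993382]
pos [0.3951 0.2211 0.0619] yaw -8.56 q [ 14.2  26.  104.    0.   50.2 -67.3] F [-0.3 -0.4  0.6] w 0.0601 t 14.2333
turn -0.001
shift cm [ 2.59  0.   -0.05]
```

Square heading is about -9.2°, with its axis at y = 0.220. I make a small correction, then lower and close.

Request:
{"method": "carry_out", "body": {"motion": [[[1,-0.1,0,0.012,0,0,6],[2,-0.1,0,0.012,0,0,6],[2.6,-0.1,0,0.012,0,0,6],[2.6,-0.1,0,0.012,0,0,6]]]}}

```text
time_s: 14.57
position: [0.3952, 0.2202, 0.0374]
tool_rot: [[-0.001, 0.159, 0.987], [-0.0, 0.987, -0.159], [-1.0, -0.0, -0.001]]
ft_force: [-0.2, 0.7, -0.4]
grip_width: 0.0601
```

Request:
{"method": "carry_out", "body": {"motion": [[[0,0,0,0,0,0,3.5],[0,0,0,0,0,0,2.0],[0,0,0,0,0,0,0.5],[0,0,0,0,0,0,0.5],[0,0,0,0,0,0,0.5]]], "grip_force": 80}}

```text
time_s: 14.98
position: [0.3953, 0.2204, 0.0385]
tool_rot: [[0.001, 0.158, 0.988], [0.001, 0.988, -0.158], [-1.0, 0.001, 0.001]]
ft_force: [-0.7, 0.9, 6.4]
grip_width: 0.0102
```

```bash
python3 -c "
from h import *
go([.3945,.2212,.036],-8.5);print(env.observe()['wrist_torque'])"
```

```text
pos [0.3953 0.2204 0.0385] yaw -9.07 q [ 14.1  28.4 105.5   0.   46.  -66.9] F [-0.7  0.9  6.4] w 0.0102 t 14.9833
turn -0.0099
shift cm [ 0.25  0.07 -0.09]
[ 0.19323597  0.17595693 -0.08902702]
```

Request:
{"method": "carry_out", "body": {"motion": [[[-0.5,0,0,0,0,0,0.5],[-1.5,0,0,0,0,0,0.5],[-3.5,0,0,0,0,0,0.5],[-6,0,0,0,0,0,0.5],[-9,0,0,0,0,0,0.5]]]}}

```text
time_s: 15.4
position: [0.3938, 0.2198, 0.1281]
tool_rot: [[-0.004, 0.157, 0.988], [-0.001, 0.988, -0.157], [-1.0, -0.002, -0.003]]
ft_force: [-0.1, 0.8, -4.9]
grip_width: 0.0099
```

```bash
python3 -c "
from h import *
go([.42,.10,.14],-9);print(env.observe()['wrist_torque'])"
```

```text
pos [0.3938 0.2198 0.1281] yaw -9.05 q [ 14.1  19.7  99.6  -0.   60.9 -66.9] F [-0.1  0.8 -4.9] w 0.0099 t 15.4
turn -0.0008
shift cm [ -1.19 -11.42   4.46]
[-0.0272198  -0.05318049 -0.0510439 ]
```

Request:
{"method": "carry_out", "body": {"motion": [[[-0.4,-1.8,0.7,0,0,0,0.5],[-0.8,-4.2,1.6,0,0,0,0.5],[-1.2,-6.8,2.6,0,0,0,0.5],[-1.2,-9.2,3.6,0,0,0,0.5],[-1.2,-11.4,4.5,0,0,0,0.5]]]}}

```text
time_s: 15.82
position: [0.4213, 0.0991, 0.1401]
tool_rot: [[-0.0, 0.157, 0.988], [-0.0, 0.988, -0.157], [-1.0, -0.0, -0.0]]
ft_force: [1.1, -0.0, -5.1]
grip_width: 0.0099
```

Request:
{"method": "carry_out", "body": {"motion": [[[0,-0.9,0.66,0.104,0,0,0.5],[0,-1.8,1.32,0.208,0,0,0.5],[0,-2.68,1.99,0.312,0,0,0.5],[0,-3.57,2.65,0.416,0,0,0.5],[0,-4.46,3.31,0.52,0,0,0.5]]]}}

```text
time_s: 16.23
position: [0.4468, 0.0507, 0.1398]
tool_rot: [[-0.001, 0.631, 0.776], [0.0, 0.776, -0.631], [-1.0, -0.001, -0.001]]
ft_force: [0.5, 0.2, -5.5]
grip_width: 0.0098
```

Request:
{"method": "carry_out", "body": {"motion": [[[0,-0.45,1.02,0.104,0,0,0.5],[0,-0.9,2.04,0.208,0,0,0.5],[0,-1.34,3.05,0.312,0,0,0.5],[0,-1.78,4.07,0.416,0,0,0.5],[0,-2.23,5.09,0.52,0,0,0.5]]]}}

```text
time_s: 16.65
position: [0.4725, 0.0016, 0.1397]
tool_rot: [[-0.001, 0.933, 0.36], [0.0, 0.36, -0.933], [-1.0, -0.001, -0.001]]
ft_force: [-0.4, -0.3, -4.6]
grip_width: 0.0103
```

Request:
{"method": "carry_out", "body": {"motion": [[[0,0.12,1.1,0.104,0,0,0.5],[0,0.24,2.21,0.208,0,0,0.5],[0,0.36,3.32,0.312,0,0,0.5],[0,0.48,4.42,0.416,0,0,0.5],[0,0.6,5.53,0.52,0,0,0.5]]]}}

```text
time_s: 17.07
position: [0.4982, -0.0477, 0.1396]
tool_rot: [[-0.002, 0.988, -0.152], [0.0, -0.152, -0.988], [-1.0, -0.002, -0.0]]
ft_force: [-0.5, 0.0, -5.1]
grip_width: 0.01
```

Run:
```python
from h import *
import pickle
d=save("wrist","pics/w5.png"); pickle.dump(d,open("w5.pkl","wb"))
go([.505,-.0492,.06],-98.5);print(env.observe()['wrist_torque'])
```

```text
pos [ 0.4994 -0.0494  0.1397] yaw -99.14 q [-19.2  23.1  91.2  -0.   65.7 -10. ] F [ 1.5 -3.1 -5. ] w 0.0101 t 17.1167
turn -0.0112
shift cm [ 7.97  0.55 -0.12]
[-0.29749055 -0.13251116 -0.04262411]
```

View pics/w5.png

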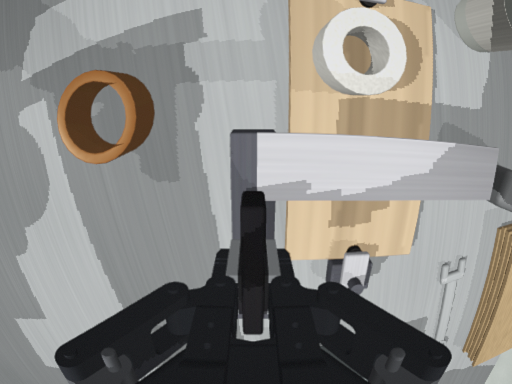

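The square is held level with its blade over the lid, from (258,133) to (497,148). The roll is clear at (358,52), and the tape measure's near corner is at about (495,172). I check the blade's final footprint against the tape measure and the roll.

Run:
```python
from h import *
import pickle
d=pickle.load(open("w5.pkl","rb")); w=pickle.load(open("w2.pkl","rb"))
O=np.array([.5393,.0033]); x=np.array([.989,-.1478]); y=np.array([.1478,.989])
lf=lambda p: np.round(1e3*np.array([(p[:2]-O)@x-70,(p[:2]-O)@y]),1)
print("tapemeasure lid mm:")
for p,z in [((357,152),0),((357,152),.065),((365,131),.065),((413,178),0),((420,153),.065)]: print(p,z,lf(onz(w,*p,z,True)))
print("roll",lf(onz(w,244,54,.055,True)), lf(onz(d,358,52,.055,True)))
zt=.1217
a,b=[onz(d,u,v,zt,True) for u,v in[(270,133),(425,141)]]; print("blade edge heading",np.degrees(np.arctan2(*(b-a)[[1,0]])))
a2,b2=[onz(d,u,v,zt,True) for u,v in[(262,200),(428,199)]]; print(np.degrees(np.arctan2(*(b2-a2)[[1,0]])),lf(a),lf(b),lf(a2),lf(b2))
# lid edge re-measured
hsv=cv2.cvtColor(d["image"],cv2.COLOR_RGB2HSV); m=(hsv[...,0]>8)&(hsv[...,0]<25)&(hsv[...,1]>60); m[:,:275]=0
E=np.float32([onz(d,np.where(m[v])[0].min()-.5,v,.015,True)[:2] for v in list(range(20,125,4))+list(range(206,250,4))])
f=cv2.fitLine(E,cv2.DIST_HUBER,0,.001,.001).ravel(); print("edge",f,np.degrees(np.arctan2(f[1],f[0])),(E[::6]),[lf(e) for e in E[::6]])
s=onz(d,232,132,.121,True); s2=onz(d,231,190,.121,True); print("stock outer",lf(s),lf(s2),"tcp",lf(np.array([.4994,-.0494])))
```

```text
tapemeasure lid mm:
(357, 152) 0 [-6.97893e+04 -5.18000e+01]
(357, 152) 0.065 [-6.98136e+04 -4.09000e+01]
(365, 131) 0.065 [-6.98058e+04 -1.55000e+01]
(413, 178) 0 [-69690.4    -86. ]
(420, 153) 0.065 [-6.97258e+04 -3.66000e+01]
roll [-6.99473e+04  6.57000e+01] [-6.99544e+04  6.35000e+01]
blade edge heading -9.085160177588797
-8.524230286950921 [-7.00234e+04  7.90000e+00] [-6.99344e+04  7.00000e+00] [-7.00273e+04 -2.78000e+01] [-6.99263e+04 -2.79000e+01]
edge [0.14683697 0.9891607  0.5401978  0.02166434] 81.55633 [[ 0.5516771   0.0976849 ]
 [ 0.5482531   0.0760778 ]
 [ 0.5450624   0.05509504]
 [ 0.5420567   0.03444285]
 [ 0.5391945   0.01384573]
 [ 0.5250137  -0.07930881]
 [ 0.5212732  -0.10447679]] [array([-70001.7,     95.2]), array([-70001.9,     73.3]), array([-7.0002e+04,  5.2100e+01]), array([-7.00019e+04,  3.12000e+01]), array([-7.00017e+04,  1.04000e+01]), array([-70001.9,    -83.8]), array([-70001.9,   -109.3])]
stock outer [-7.00425e+04  8.40000e+00] [-7.00437e+04 -2.24000e+01] tcp [-7.00317e+04 -5.80000e+01]
```

Request:
{"method": "carry_out", "body": {"motion": [[[1.5,0.2,0,-0.011,0,0,0.5],[3.5,0.5,0,-0.011,0,0,0.5],[5.5,0.8,0,-0.011,0,0,0.5],[7.5,1,0,-0.011,0,0,0.5],[8.8,1,0,-0.011,0,0,0.5]]]}}

```text
time_s: 17.53
position: [0.5077, -0.0485, 0.0501]
tool_rot: [[-0.003, 0.991, -0.134], [0.001, -0.134, -0.991], [-1.0, -0.003, -0.0]]
ft_force: [0.3, 0.1, -4.1]
grip_width: 0.01
```

Request:
{"method": "carry_out", "body": {"motion": [[[0.4,0,0,0,0,0,0.5],[0.7,0,0,0,0,0,0.5],[0.9,0,0,0,0,0,0.5],[0.9,0,0,0,0,0,0.5]]]}}

```text
time_s: 17.87
position: [0.5086, -0.0488, 0.0433]
tool_rot: [[0.001, 0.991, -0.135], [-0.0, -0.135, -0.991], [-1.0, 0.001, 0.0]]
ft_force: [-0.2, 0.9, -5.1]
grip_width: 0.0102
```

Run:
```python
from h import *
go([.505,-.0492,.0385],-98.5);print(env.observe()['wrist_torque'])
```

```text
pos [ 0.5086 -0.0488  0.0433] yaw -97.77 q [-18.8  31.8  96.   -0.   52.1 -11. ] F [-0.2  0.9 -5.1] w 0.0102 t 17.8667
turn 0.0128
shift cm [ 0.48 -0.35  0.08]
[-0.01618598  0.04380351 -0.00413461]
```

Request:
{"method": "carry_out", "body": {"motion": [[[0.15,0,0,0.013,0,0,0.5],[0.3,0,0,0.013,0,0,0.5],[0.4,0,0,0.013,0,0,0.5],[0.4,0,0,0.013,0,0,0.5]]]}}

```text
time_s: 18.2
position: [0.5084, -0.0488, 0.0389]
tool_rot: [[0.0, 0.989, -0.148], [-0.0, -0.148, -0.989], [-1.0, 0.0, 0.0]]
ft_force: [-1.0, -0.1, -4.4]
grip_width: 0.0098
```

Request:
{"method": "carry_out", "body": {"motion": [[[0.05,0,0,0,0,0,0.5],[0.1,0,0,0,0,0,0.5],[0.1,0,0,0,0,0,0.5]]]}}

```text
time_s: 18.45
position: [0.5086, -0.0489, 0.0385]
tool_rot: [[0.001, 0.989, -0.148], [-0.0, -0.148, -0.989], [-1.0, 0.001, 0.0]]
ft_force: [-2.5, -0.2, 4.7]
grip_width: 0.0101
```

Request:
{"method": "carry_out", "body": {"motion": [[[-0.05,0.15,0,0,0,0,0.5],[-0.05,0.35,0,0,0,0,0.5],[-0.05,0.55,0,0,0,0,0.5],[-0.05,0.7,0,0,0,0,0.5],[-0.05,0.7,0,0,0,0,0.5]]]}}

```text
time_s: 18.87
position: [0.5149, -0.0497, 0.0385]
tool_rot: [[-0.002, 0.989, -0.148], [0.0, -0.148, -0.989], [-1.0, -0.002, -0.0]]
ft_force: [-5.2, 1.1, 5.2]
grip_width: 0.0099
```

Request:
{"method": "carry_out", "body": {"motion": [[[0,0.1,0,0,0,0,0.5],[0,0.2,0,0,0,0,0.5],[0,0.2,0,0,0,0,0.5]]]}}

```text
time_s: 19.12
position: [0.5167, -0.05, 0.0386]
tool_rot: [[-0.002, 0.989, -0.148], [0.0, -0.148, -0.989], [-1.0, -0.002, -0.0]]
ft_force: [-6.0, 0.4, 5.1]
grip_width: 0.0102
```

Request:
{"method": "carry_out", "body": {"motion": [[[0,0.1,0,0,0,0,0.5],[0,0.15,0,0,0,0,0.5],[0,0.15,0,0,0,0,0.5]]]}}

```text
time_s: 19.37
position: [0.518, -0.0501, 0.0386]
tool_rot: [[-0.002, 0.989, -0.148], [0.0, -0.148, -0.989], [-1.0, -0.002, -0.0]]
ft_force: [-6.2, -0.2, 7.0]
grip_width: 0.01
```

Request:
{"method": "carry_out", "body": {"motion": [[[0,0.07,0,0,0,0,0.5],[0,0.1,0,0,0,0,0.5],[0,0.1,0,0,0,0,0.5]]]}}

```text
time_s: 19.62
position: [0.5182, -0.0502, 0.0385]
tool_rot: [[-0.004, 0.989, -0.148], [0.001, -0.148, -0.989], [-1.0, -0.004, -0.0]]
ft_force: [-9.8, 0.1, 9.4]
grip_width: 0.0096
```

Run:
```python
from h import *
go([.505,-.0492,.0385],-98.5);print(env.observe()['wrist_torque'])
```

```text
pos [ 0.5182 -0.0502  0.0385] yaw -98.51 q [-18.6  33.   94.5  -0.   52.7 -10. ] F [-9.8  0.1  9.4] w 0.0096 t 19.6167
turn -0.0002
shift cm [ 0.01 -1.32  0.1 ]
[0.11327164 1.81259541 0.05786938]
```

Request:
{"method": "carry_out", "body": {"motion": [[[0,0.07,0,0,0,0,0.5],[0,0.12,0,0,0,0,0.5],[0,0.12,0,0,0,0,0.5]]]}}

```text
time_s: 19.87
position: [0.5183, -0.0502, 0.0386]
tool_rot: [[-0.007, 0.989, -0.148], [0.001, -0.148, -0.989], [-1.0, -0.007, -0.0]]
ft_force: [-14.4, -0.4, 13.8]
grip_width: 0.0098
```

Run:
```python
from h import *
go([.505,-.0492,.0385],-98.5);print(env.observe()['wrist_torque'])
```

```text
pos [ 0.5183 -0.0502  0.0386] yaw -98.49 q [-18.5  33.1  94.4  -0.1  53.  -10. ] F [-14.4  -0.4  13.8] w 0.0098 t 19.8667
turn 0.0001
shift cm [ 0.02 -1.33  0.1 ]
[0.05196032 2.61630423 0.03645378]
```

Request:
{"method": "carry_out", "body": {"motion": [[[-0.05,-0.1,0,0,0,0,0.5],[-0.1,-0.15,0,0,0,0,0.5],[-0.1,-0.15,0,0,0,0,0.5]]]}}

```text
time_s: 20.12
position: [0.5182, -0.0501, 0.0387]
tool_rot: [[-0.004, 0.989, -0.148], [0.001, -0.148, -0.989], [-1.0, -0.004, -0.0]]
ft_force: [-7.5, 0.4, -1.8]
grip_width: 0.0102
```

Run:
```python
from h import *
go([.505,-.0492,.0385],-98.5);print(env.observe()['wrist_torque'])
```

```text
pos [ 0.5182 -0.0501  0.0387] yaw -98.52 q [-18.6  33.   94.5  -0.   52.7 -10. ] F [-7.5  0.4 -1.8] w 0.0102 t 20.1167
turn -0.0003
shift cm [ 0.03 -1.32  0.1 ]
[0.03002572 1.26451213 0.06274957]
```

Request:
{"method": "carry_out", "body": {"motion": [[[0,0,0,0,0,0,1.3],[0,0,0,0,0,0,2],[0,0,0,0,0,0,3.5],[0,0,0,0,0,0,4.5],[0,0,0,0,0,0,4.5]]], "grip_force": 20}}

```text
time_s: 20.53
position: [0.5201, -0.0507, 0.0396]
tool_rot: [[0.001, 0.989, -0.149], [-0.0, -0.149, -0.989], [-1.0, 0.002, 0.0]]
ft_force: [-0.0, 0.5, 0.3]
grip_width: 0.0448
```

Request:
{"method": "carry_out", "body": {"motion": [[[-1,0,0,0,0,0,4.5],[-3,0,0,0,0,0,4.5],[-6,0,0,0,0,0,4.5],[-9.5,0,0,0,0,0,4.5],[-13,0,0,0,0,0,4.5]]]}}

```text
time_s: 20.95
position: [0.5192, -0.0504, 0.1716]
tool_rot: [[0.0, 0.989, -0.148], [0.0, -0.148, -0.989], [-1.0, 0.0, -0.0]]
ft_force: [1.3, 0.3, -0.1]
grip_width: 0.0448
```

Request:
{"method": "carry_out", "body": {"motion": [[[-3,-1,-3,0,0,0,4.5],[-5,-2,-6,0,0,0,4.5],[-7,-3,-8,0,0,0,4.5],[-9,-3,-10,0,0,0,4.5],[-9,-3,-10,0,0,0,4.5]]]}}

```text
time_s: 21.37
position: [0.5055, 0.0555, 0.2642]
tool_rot: [[0.008, 0.989, -0.145], [-0.0, -0.145, -0.989], [-1.0, 0.008, -0.001]]
ft_force: [-0.9, -0.2, 0.8]
grip_width: 0.0451
```

Run:
```python
from h import *
import pickle
d=save("wrist","pics/w6.png"); pickle.dump(d,open("w6.pkl","wb")); go([.5,0,.2])
a=d["image"]
t=env.get_image("top")["image"]; c=cv2.resize(t[150:250,150:360],(800,381),interpolation=cv2.INTER_CUBIC)
o=np.zeros((600,800,3),np.uint8); o[:384//1-84,:]=cv2.resize(c,(800,300)); o[300:,:400]=cv2.resize(a,(400,300)); 
o[300:,400:]=cv2.resize(a[60:250,180:433],(400,300),interpolation=cv2.INTER_CUBIC)
cv2.imwrite("pics/f.png",o[:,:,::-1])
```

```text
pos [0.5051 0.0541 0.2618] yaw -98.39 q [-7.3 16.6 78.9  0.  84.2  1.1] F [ 1.  -0.3 -0.1] w 0.0454 t 21.4167
shift cm [6.18 0.25 5.42]
```

View pics/f.png

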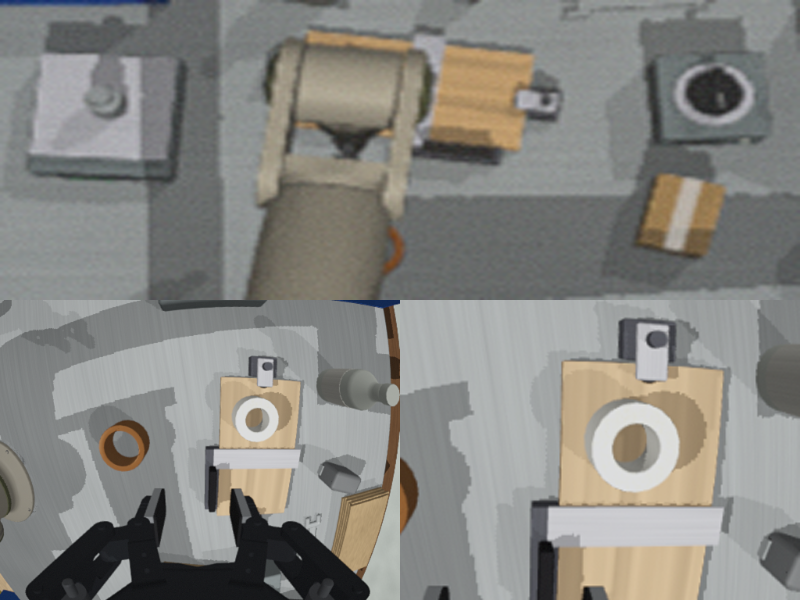

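The top view shows the weight standing on the pan, and the wrist view shows the stock against the lid's edge with the roll untouched. The lower end of the stock is hidden by a finger, so I move aside for a clearer look at it and at the dial.

Request:
{"method": "carry_out", "body": {"motion": [[[0,-3,0,0,0,0,4.5],[0,-6,0,0,0,0,4.5],[0,-9,0,0,0,0,4.5],[0,-11,0,0,0,0,4.5],[0,-11,0,0,0,0,4.5]]]}}

```text
time_s: 21.88
position: [0.3925, 0.0691, 0.2586]
tool_rot: [[-0.003, 0.989, -0.149], [0.0, -0.149, -0.989], [-1.0, -0.003, 0.0]]
ft_force: [1.4, -0.7, -0.6]
grip_width: 0.0451
```

Request:
{"method": "carry_out", "body": {"motion": [[[0,0,0,0,0,0,4.5],[0,0,0,0,0,0,4.5]]]}}

```text
time_s: 22.05
position: [0.3965, 0.0685, 0.259]
tool_rot: [[-0.0, 0.989, -0.15], [-0.0, -0.15, -0.989], [-1.0, -0.0, 0.0]]
ft_force: [-0.9, -0.2, 0.7]
grip_width: 0.0453
```

Run:
```python
from h import *
import pickle
d=save("wrist","pics/w7.png"); pickle.dump(d,open("w7.pkl","wb")); go([.5,0,.2])
t=env.get_image("top"); s=env.get_image("side")
def crop(D,X,w,h):
    p=proj(D,X).astype(int); return cv2.resize(D["image"][p[1]-h:p[1]+h,p[0]-w:p[0]+w],(400,300),interpolation=cv2.INTER_CUBIC)
p=proj(d,[.52,-.05,.02],True).astype(int); print(p)
A=cv2.resize(d["image"][max(p[1]-60,0):p[1]+60,p[0]-80:p[0]+80],(400,300),interpolation=cv2.INTER_CUBIC)
o=np.vstack([np.hstack([A,crop(t,[.5855,-.334,.1],28,21)]),np.hstack([crop(s,[.57,-.03,.02],48,36),crop(s,[.578,.326,.09],48,36)])])
cv2.imwrite("pics/f2.png",o[:,:,::-1])
```

```text
pos [0.3966 0.0686 0.2589] yaw -98.59 q [-7.2  6.  93.4 -0.  80.6  1.4] F [-0.8 -0.7 -0.3] w 0.0451 t 22.1
shift cm [ 5.88 11.25  5.24]
[349 231]
```

View pics/f2.png

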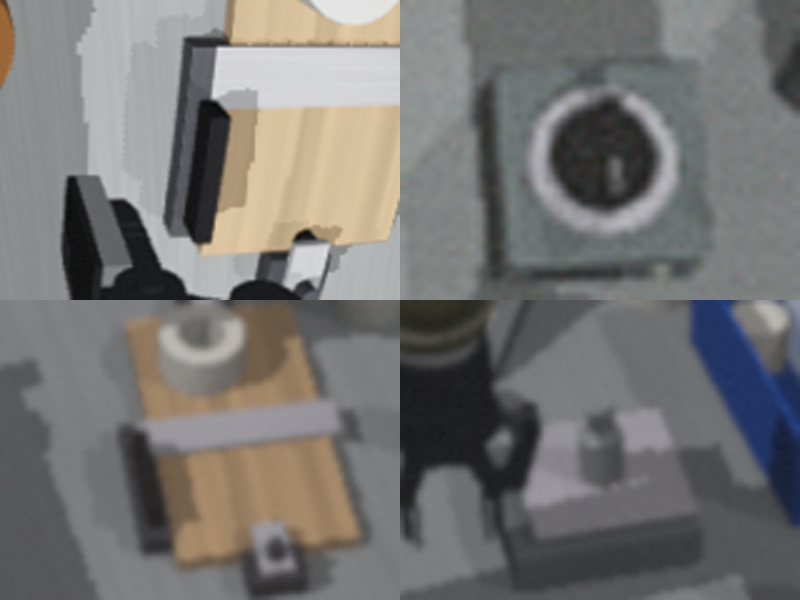

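The clear views show the stock's whole length against the lid's robot-side edge, with the blade across the lid. The weight is upright on the pan and the dial bar lies along the box's x axis. I check the stock's angle numerically.

Run:
```python
from h import *
import pickle
d=pickle.load(open("w7.pkl","rb")); g1=cv2.cvtColor(d["image"],cv2.COLOR_RGB2GRAY).astype(float)
S=[]
for v in range(190,262,3):
    r=g1[v]; u=next((u for u in range(325,365) if r[u]<130 and r[u+1]<125 and r[u+2]<125),None)
    if u: S.append(onz(d,u-(130-r[u])/(r[u-1]-r[u]),v,.02,True)[:2])
f=cv2.fitLine(np.float32(S),cv2.DIST_HUBER,0,.001,.001).ravel(); n=np.array([-f[1],f[0]])
print(len(S),"stock outer heading",np.degrees(np.arctan2(f[1],f[0]))%180,"lid 81.5; rms mm",1e3*((np.float32(S)-f[2:])@n).std())
hsv=cv2.cvtColor(d["image"],cv2.COLOR_RGB2HSV); m=(hsv[...,0]>8)&(hsv[...,0]<25)&(hsv[...,1]>60); m[:,:335]=0;m[:,380:]=0
E=np.float32([onz(d,np.where(m[v])[0].min()-.5,v,.015,True)[:2] for v in range(140,182,3)]); h=cv2.fitLine(E,cv2.DIST_HUBER,0,.001,.001).ravel()
print("lid edge here",np.degrees(np.arctan2(h[1],h[0]))%180,"stock outer to lid edge mm",1e3*((np.float32(S)-h[2:])@np.array([-h[1],h[0]]))[::6])
```

```text
24 stock outer heading 81.45716 lid 81.5; rms mm 0.15774482
lid edge here 81.36452 stock outer to lid edge mm [25.960932 25.900661 25.854542 25.872698]
```

```bash
python3 -c "
from h import *
print(env.close_job())"
```

```text
the job is handed in; nothing more can be done
None
```

I did the three steps in the order asked and handed the job in at about 22 s on the robot's clock.

- **Dial:** I turned it anticlockwise until the wrist torque rose sharply at the end stop. The top view shows the bar lying along the box's x axis.
- **Weight:** I lifted it off the lid and lowered it onto the pan until the force showed contact. It stands upright near the middle of the pan.
- **Square:** I laid it flat on the bench and slid it against the lid's robot-side edge until the force showed even contact with almost no twisting. The blade lies across the lid about 25 mm from the label roll, and the pictures show nothing else disturbed.

**Last checks:** The stock's heading is 81.5° against 81.4 to 81.5° for the lid edge, so the two are parallel. One check disagreed slightly. In the last picture the stock's outer edge measures 25.9 mm from the lid edge instead of 24. I put that down to a camera or edge-detection offset of about 2 mm, because an earlier picture showed the same offset. The force and arm position at contact agree with the stock being flush.

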